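# Lubricate a trim tab hinge and hold the tab at its balance point

## Task

Give the end of the trim tab's hinge a shot of lubricant: press the red nozzle of the spray can fully down, keep it down for a moment and let it spring back up. Then take hold of the tab by the spring clamp on its trailing edge, swing it up past upright to the point where it balances on its hinge, neither dropping it nor letting it flop over onto the elevator, and finish holding it there at rest in the closed fingers so that the lubricant can creep in. Leave the other things on the bench where they are.

Things in the scene. Friction and masses are not known exactly. Their poses are not given: they have to be found in the camera images.
- tab_hinge (a joint): the tab's piano hinge, rad. 0: tab level, in line with the elevator, on its stop (the start); grows as the clamped trailing edge swings up and over towards the elevator. 1.57: upright. It balances at 1.77 (11 degrees past upright, because of its horn): below that it falls back, above it falls over onto the elevator. Turns freely: about 1 N at the clamp lifts it
- hinge_mid (a point): middle of the hinge line, 135 mm above the bench. Axes are the elevator's: y runs along the hinge line (towards the far end of the elevator), x away from the tab across the elevator, z up
- trim_tab: the white-primed plywood tab, 90 mm deep from hinge to trailing edge, 220 mm long along the hinge, 16 mm thick at the hinge and 5 mm at the trailing edge, with a steel horn below and the spring clamp fixed on its trailing edge; 0.18 to 0.29 kg. Origin on the hinge line at mid length; its x axis points from trailing edge to hinge, y along the hinge, z out of its upper face (straight up at joint 0)
- clamp_grip (a point): where to hold: centre of the pivot block of the black and orange spring clamp, clipped tight on the tab's trailing edge: 122 mm from the hinge line, 3 mm below the upper face, at mid length. Block 20 mm wide along the hinge (pinch it in that direction: it can turn between the pads), 22 high, 36 long; handles reach 42 mm on, splaying 21 mm up and down; the panel's edge is 32 mm back
- nozzle_top (a point): centre of the top of the red spray nozzle, 22 mm across, 181 mm above the bench, on the can's axis
- nozzle (a joint): travel of the nozzle, m. 0: up; 0.004: fully down, at its stop. Sprung: about 2 N starts it, 8 N holds it fully down, it returns by itself
- spray_can: blue and yellow lubricant can, 45 mm across, held upright by clips on a wooden block (85 x 85 mm) screwed to the bench beyond the hinge's -y end (the elevator's y axis); it does not move. Origin under its axis on the bench; its y axis and the thin red straw point at the hinge (the straw reaches 75 mm from the axis)
- elevator: half elevator: open frame of varnished wood, plywood nose, 730 mm long, upper face level 135 mm above the bench, fixed in two cradles. Origin on the bench straight below hinge_mid, x from the tab across the elevator to its nose (234 mm), y along its span: it reaches from -130 mm to 600 mm; beyond y 116 mm its own trailing edge lies beside the tab, as far out as x = -90 mm
- clamp_a: loose spring clamp lying flat, 85 x 42 x 20 mm; bystander
- clamp_b: loose spring clamp lying flat, 85 x 42 x 20 mm; bystander
- tape: roll of masking tape lying flat, 96 mm across, 24 mm high; bystander
- sanding_block: cork sanding block, 112 x 66 x 29 mm; bystander
- glue: upright bottle of wood glue, 62 mm across, 185 mm high; bystander
- block_plane: small steel block plane, 160 x 48 x 45 mm; bystander
Not all that is in view belongs to the job. Of the things that look like the spray_can, the largest one is meant.

How it is judged (in metres and radians):
On the way, in this order (a step that is already met when the one before it is completed fails the run):
1. the nozzle is pressed down (3 mm of its 4 mm or more, for 0.2 s) while the tab still lies level (value of joint nozzle above 0.003 m and value of joint tab_hinge below 0.2 rad), for 0.2 s.
2. the nozzle has sprung back up, the tab still level (value of joint nozzle below 0.001 m and value of joint tab_hinge below 0.2 rad), for 0.1 s.
3. the tab is swung up in the fingers, nozzle up (value of joint tab_hinge above 0.8 rad and contact force between the fingers and trim_tab above 1 N and value of joint nozzle below 0.001 m), for 0.1 s.
At the end, for the whole second after the job is handed in: the tab is at rest within 0.1 rad of its balance point (hinge joint 1.67 to 1.87, turning slower than 0.1 rad/s), gripped by the fingers with more than 3 N, and the nozzle is up (value of joint tab_hinge between 1.67 and 1.87 rad and velocity of joint tab_hinge between -0.1 and 0.1 rad/s and contact force between the fingers and trim_tab above 3 N and value of joint nozzle below 0.001 m); the arm keeps its last pose, push and grip.
It fails at once if the tab flops over past its balance point (hinge joint over 2.1) (value of joint tab_hinge above 2.1 rad).
It fails at once if the tab is flung up or dropped (faster than 3 rad/s) (velocity of joint tab_hinge above 3 rad/s or velocity of joint tab_hinge below -3 rad/s).
It fails at once if a bystander is shifted by more than 20 mm (distance of any of clamp_a, clamp_b, tape, sanding_block, glue, block_plane from where it was at the start of the episode above 0.02 m).
It also fails if it takes over 53 s, if anything falls off the work surface, if the arm or the gripper's body presses on something with over 40 N, if the wrist force passes 120 N, or if a joint passes its speed limit or range.

## Robot

A 7-joint arm with a two-finger parallel gripper is mounted at the origin on the work surface. World frame = base frame: x ahead of the robot, y to its left, z up, the work surface at z = 0. Lengths are in mm, angles in rad, forces in N, time in s.
With the tool pointing down it reaches from about 425 to 975 mm from the base axis. Payload 16.7 kg.
Tool frame: the origin (TCP) lies on the centre line of the jaws, within the pads' length; the fingertips stand 8 mm ahead of it and the grasp point (between the pads) lies 11 mm behind it; z points along the fingers, y is the direction in which the jaws open and shut (so a half turn about z gives the same grasp; the last joint's range is limited). The gripper opens to 85 mm and grips with 20 to 120 N. Pads are 22 mm wide; open, the fingers measure 114 mm over their backs; the gripper's body (76 mm by 85 mm) begins 54 mm behind the grasp point. The pads swing forward as they close: fully open they stand 13 mm farther back than shut.
Start: joints at [1.167, 0.426, 0.074, 1.606, -0.034, 1.111, -0.067], TCP at [170.105, -653.178, 239.302] pointing down, gripper open.
Joint ranges: [-2.85, 2.85], [-0.5, 2.14], [-1.23, 1.37], [0.21, 2.46], [-1.02, 4.16], [0.16, 2.05], [-2.73, 2.73]. Speed limits (rad/s): [1.89, 1.89, 2.39, 2.39, 3.01, 3.01, 3.01].

## Interface

Orientations are given as a unit quaternion [x, y, z, w].
In Python, from bench import manip gives the robot as it stands.
- The arm moves only by the shell command python3 -m creep 'ROWS' [FORCE]. ROWS is JSON, a list of rows, each a list of 5 numbers: the shift along the tool's x, y, z in m, then the turn about the tool's z in rad, then the finger opening in m, from 0 to 0.0854. A call has 1 to 8 rows; each row shifts and turns the commanded pose from where the row before left it, along the tool's axes as they then stand; what a row does not reach is not made up. A row lasts 1/8 s, in which the tool goes at most 62.5 mm and 10.7 degrees, less where a joint would pass 70% of its speed; a pose out of reach is approached as far as the arm can. A call with a gripper value outside its range is refused whole. The fingers move at their own pace and stop on an object; FORCE is the grip in N (left out, the last holds). Time passes only in rows, so rows that do not move let the fingers close. It gives the time, the measured TCP pose, the force and the opening at its end, in the units of the state.
- manip.sense(): the state, without advancing time (a new reading comes with each control period).
- manip.camera(name): name is "scene" or "top" or "wrist"; returns (picture, depth): 420x560x3 uint8, red, green, blue; 420x560 float32, mm along the optical axis (not along the pixel's ray), 0 where there is no reading.
- manip.camera_info(name): a dict with "fx", "fy", "cx", "cy" (pixels), "pose" (4x4, takes a point from camera to world coordinates). Camera axes: x right, y up, looking along -z (the intrinsics and any distortion apply to the point x, -y, -z); pixel columns grow to the right and rows downward; lengths in mm; the calibration is good to about 2 mm. The wrist camera is an equidistant fisheye: a pixel r from the principal point sees the ray r / f radians off the axis. A picture is of the moment at which its call begins: read the wrist's pose just before it. camera_info takes no time and is no camera call; for the wrist camera it gives the pose at the moment of the call.
- manip.job_done(): hands the job in, once; it reports no verdict.
The state is a dict: "time": time; "joints": joint angles; "qd": joint speeds; "effort": joint torques, N m; "ee_pos": TCP position; "orientation": TCP orientation; "wrist_force": force on the tool from outside, world axes, zero at the start; "ft_torque": the same for the moment, N m; "grip_width": finger opening in mm.
Only numpy, scipy, OpenCV 4.12 (cv2) and the standard library are available. Lean on these libraries where they do the work, as an engineer would, in place of code of your own. Each camera call takes 0.05 s, during which the arm holds its last target. There are 200 camera calls.

## Working session

There is one attempt and no reset: what is moved stays moved. The work goes in short steps, Python scripts to look and compute and a shell command to move; the robot and the scene stay as the last step left them, time stands still between calls to the robot, and variables do not carry over. Pictures are saved under pics/ and viewed, about 8 in all and at most 12, crops included, and the job is handed in when it is done.

```bash
mkdir -p pics
cat > h.py <<'E'
from bench import manip
import numpy as np, cv2
def snap(n,tag):
    info=manip.camera_info(n); p,d=manip.camera(n)
    np.savez(f'{tag}.npz',p=p,d=d,pose=info['pose'],k=[info['fx'],info['fy'],info['cx'],info['cy']])
    return p,d,info
def world(tag,pts,wrist=False):
    z=np.load(tag+'.npz');fx,fy,cx,cy=z['k'];out=[]
    for u,v in pts:
        d=float(z['d'][int(v),int(u)]); x=(u-cx)/fx;y=(v-cy)/fy
        if wrist:
            r=np.hypot(x,y); s=np.tan(r)/r if r>1e-9 else 1; x*=s;y*=s
        out.append((z['pose']@[x*d,-y*d,-d,1])[:3])
    return np.array(out)
E
python3 - <<'E'
from h import *
a,_,i=snap('scene','s0');b,_,j=snap('top','t0')
cv2.imwrite('pics/s0.png',a[:,:,::-1]);cv2.imwrite('pics/t0.png',b[:,:,::-1])
print(i,j,manip.sense())
E
```

```text
{'fx': 502.63157801926855, 'fy': 502.63157801926855, 'cx': 274.8598311981417, 'cy': 204.8617796892527, 'pose': array([[-6.48940119e-01, -5.90143059e-01,  4.80216505e-01,
         1.12370579e+03],
       [ 7.60815698e-01, -5.08323762e-01,  4.03443213e-01,
         4.08670252e+02],
       [ 6.01624879e-03,  6.27166742e-01,  7.78861786e-01,
         1.08062819e+03],
       [ 0.00000000e+00,  0.00000000e+00,  0.00000000e+00,
         1.00000000e+00]])} {'fx': 412.39011013755027, 'fy': 412.39011013755027, 'cx': 276.96352803930574, 'cy': 215.31274096851183, 'pose': array([[-1.50117174e-02,  9.86296987e-01, -1.64295167e-01,
         3.23892833e+02],
       [-9.99684558e-01, -1.14957886e-02,  2.23300573e-02,
        -7.49448662e+01],
       [ 2.01353657e-02,  1.64578554e-01,  9.86158439e-01,
         1.22786397e+03],
       [ 0.00000000e+00,  0.00000000e+00,  0.00000000e+00,
         1.00000000e+00]])} {'time': 0.1, 'joints': array([ 1.16652863,  0.42663585,  0.07381144,  1.60651688, -0.03409065,
        1.11082312, -0.06709678]), 'qd': array([ 0.00263045, -0.0014696 ,  0.00202791, -0.00178494, -0.00095074,
       -0.00109354,  0.00010748]), 'effort': array([ 7.72551371e-03, -9.51541543e+01,  3.77173617e+00, -4.64404321e+01,
        1.96892809e-02,  6.67148241e-03,  1.98028789e-05]), 'ee_pos': array([ 170.02423233, -652.87133575,  238.71333578]), 'orientation': array([ 9.91896572e-01,  1.27046742e-01, -1.04715406e-04, -5.52920926e-04]), 'wrist_force': array([ 0.61194318,  1.04482449, -0.13883378]), 'ft_torque': array([-0.02311627, -0.01324051, -0.00358245]), 'grip_width': 85.3197036116485}
```

View pics/s0.png

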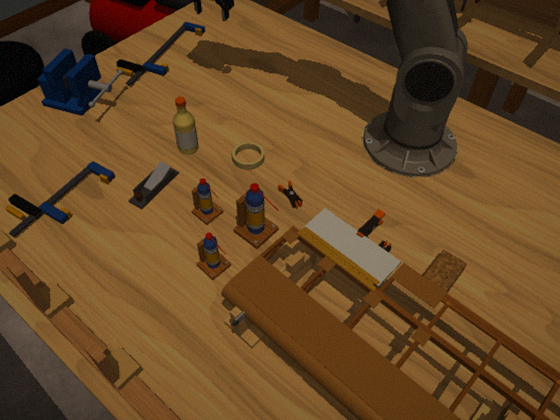

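View pics/t0.png

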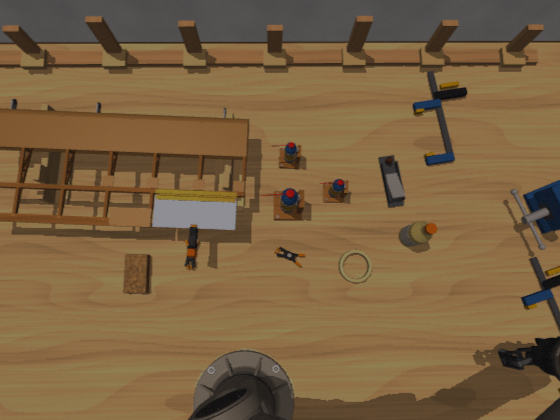

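The top view shows the tab at (195,212) with its clamp at (192,245), and the largest can at (290,193). In the scene view they are at (348,245), (375,222) and (255,187).

Run:
```python
from h import *
for t in ['s0','t0']:
    z=np.load(t+'.npz');p=z['p'];fx,fy,cx,cy=z['k'];P=z['pose']
    def onz(u,v,h):
        r=P[:3,:3]@[(u-cx)/fx,-(v-cy)/fy,-1];o=P[:3,3];return o+r*(h-o[2])/r[2]
    hsv=cv2.cvtColor(p,cv2.COLOR_RGB2HSV)
    red=(((hsv[...,0]<6)|(hsv[...,0]>174))&(hsv[...,1]>180)&(hsv[...,2]>110)).astype(np.uint8)
    n,l,s,c=cv2.connectedComponentsWithStats(red)
    for i in range(1,n):
        if s[i,4]>15: print(t,'red',s[i],c[i],onz(*c[i],178)[:2], world(t,[c[i]]))
    w=((hsv[...,1]<60)&(hsv[...,2]>110)).astype(np.uint8)
    n,l,s,c=cv2.connectedComponentsWithStats(w)
    i=1+np.argmax(s[1:,4]); m=l==i
    print('white',s[i],c[i]); v,u=np.nonzero(m)
    W=world(t,np.c_[u,v]); W=W[W[:,2]>100]
    print('zrange',np.percentile(W[:,2],[5,50,95]),'mean',W.mean(0),cv2.minAreaRect(W[:,:2].astype(np.float32)))
    bx=cv2.boxPoints(cv2.minAreaRect(np.c_[u,v].astype(np.float32)));print([onz(*q,135)[:2].round(1) for q in bx])
    org=((hsv[...,0]>4)&(hsv[...,0]<14)&(hsv[...,1]>200)&(hsv[...,2]>130)).astype(np.uint8)
    n,l,s,c=cv2.connectedComponentsWithStats(org)
    for i in range(1,n):
        if s[i,4]>12: print(t,'org',s[i],world(t,[c[i]])[0].round(0))
```

```text
s0 red [250 183   9   7  36] [253.91666667 186.05555556] [ 556.00540682 -133.83279992] [[ 558.13635523 -131.79643347  181.3881501 ]]
s0 red [206 233   6   5  21] [208.61904762 234.95238095] [ 726.77455682 -114.08288883] [[ 705.00800324 -142.74914955  128.50249709]]
white [ 306  209   94   73 2271] [353.13738441 244.62615588]
zrange [132.92696103 135.85183693 138.95293976] mean [516.35971371 129.30862811 140.84722005] ((749.9856567382812, 284.0091857910156), (758.8231811523438, 212.1693572998047), 34.06820297241211)
[array([543.3,  14. ]), array([465.9,   2.1]), array([481.3, 232.7]), array([552.1, 236.3])]
s0 org [175  97  10   6  42] [ 458. -498.  182.]
s0 org [374 209  10   9  56] [409. 128. 150.]
t0 red [289 143   5   4  18] [291.         144.33333333] [ 689.7455804  -138.93051466] [[ 705.60439158 -141.70413416  132.49099518]]
t0 red [338 180   5   5  21] [340. 182.] [ 585.52175899 -265.55007896] [[ 597.4492019  -274.23961046  130.13758375]]
t0 red [286 190   8   7  45] [289.71111111 192.91111111] [ 557.61187666 -132.84161563] [[ 557.7382217  -132.87291375  177.43245915]]
white [ 152  198   85   32 2250] [194.11422222 214.15422222]
zrange [129.40286215 132.83784767 136.31101206] mean [511.41640238 122.1553564  137.25354765] ((481.90374755859375, 56.92481994628906), (378.537841796875, 161.67050170898438), 62.97397994995117)
[array([479.6, 233.6]), array([557.2, 233.5]), array([546.4,   9.4]), array([468.7,  12.1])]
t0 org [427 224   9  10  70] [ 459. -495.  185.]
t0 org [187 249   7   7  36] [410. 128. 148.]
```

Run:
```python
from h import *
a=np.load('s0.npz')['p'][150:290,180:460];b=np.load('t0.npz')['p'][170:290,120:330]
A=cv2.resize(a,(800,400),interpolation=2)[:,:,::-1]
cv2.imwrite('pics/c1.png',np.vstack([cv2.resize(a,(560,280),interpolation=2),cv2.resize(b,(560,320),interpolation=2)])[:,:,::-1])
```

```text
(no output)
```

View pics/c1.png

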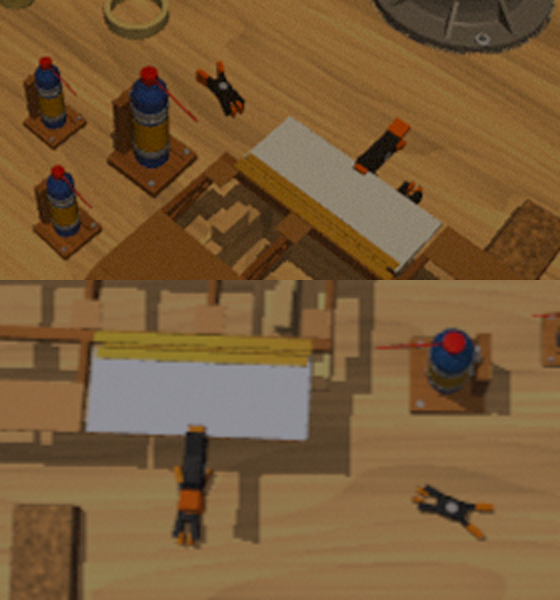

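Tab clamp grip is about (442,124,132), hinge_mid about (564,118), with yaw about -0.049. The nozzle is at about (557.5,-133). First I turn by +0.304, close the fingers and move above the nozzle.

```bash
python3 -m creep '[[0,0,-0.01,0.152,0],[0.012,-0.018,0,0.152,0],[0.0241,-0.0359,0,0,0],[0.0241,-0.0359,0,0,0],[0.0241,-0.0359,0,0,0],[0.0241,-0.0359,0,0,0],[0.0241,-0.0359,0,0,0],[0.0241,-0.0359,0,0,0]]' 30
python3 -m creep '[[0.0241,-0.0359,0,0,0],[0.0241,-0.0359,0,0,0],[0.0241,-0.0359,0,0,0],[0.0241,-0.0359,0,0,0],[0.0241,-0.0359,0,0,0],[0.0241,-0.0359,0,0,0],[0.0241,-0.0359,0,0,0],[0.01,-0.015,0,0,0]]'
python3 - <<'E'
from h import *
p,d,i=snap('wrist','w1'); print(manip.sense(), i['pose'].round(3)); cv2.imwrite('pics/w1.png',p[:,:,::-1])
E
```

```text
time: 1.1
ee_pos: [335.8, -424.7, 249.1]
orientation: [1.0, -0.025, -0.0, -0.0]
wrist_force: [0.8, -0.2, 0.4]
grip_width: -0.2
time: 2.1
ee_pos: [527.9, -166.5, 249.0]
orientation: [1.0, -0.023, -0.0, -0.0]
wrist_force: [0.1, 0.2, -0.1]
grip_width: 0.3
{'time': 2.15, 'joints': array([ 0.35998664,  0.22974102, -0.20105493,  1.85778754,  0.05087727,
        1.05912583, -1.47736168]), 'qd': array([ 0.03024398, -0.01299779,  0.02169155,  0.01997596, -0.00393726,
       -0.003169  ,  0.05654003]), 'effort': array([  6.87530011, -74.42904711,   5.43858424, -42.28231788,
         0.7986089 ,   0.54384615,   0.58217565]), 'ee_pos': array([ 528.60383896, -165.4487711 ,  249.069157  ]), 'orientation': array([ 9.99738622e-01, -2.28552752e-02,  6.14526259e-05, -5.65198786e-04]), 'wrist_force': array([ 1.45960445,  2.79979185, -0.54231226]), 'ft_torque': array([ 0.13357473, -0.03317002, -0.03415019]), 'grip_width': -0.18069110396944882} [[-4.80000e-02  9.45000e-01  3.23000e-01  6.10999e+02]
 [-9.99000e-01 -4.50000e-02 -1.50000e-02 -1.70181e+02]
 [ 1.00000e-03 -3.23000e-01  9.46000e-01  3.82847e+02]
 [ 0.00000e+00  0.00000e+00  0.00000e+00  1.00000e+00]]
```

View pics/w1.png

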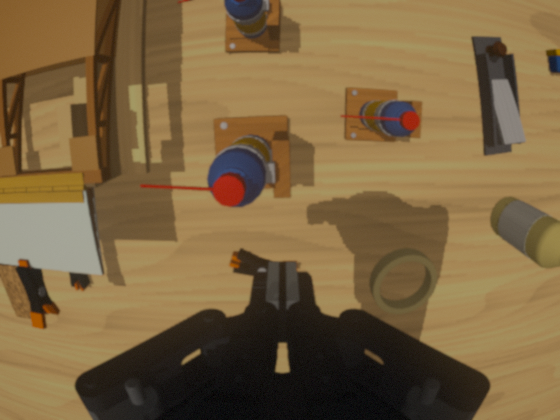

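The wrist view shows the nozzle at about (228,190), the tab's white corner at (100,272), and the tab's clamp at (35,290), with the fingertips at (283,285).

```bash
cat >> h.py <<'E'
def ray(tag,u,v,h):
    z=np.load(tag+'.npz');fx,fy,cx,cy=z['k'];P=z['pose'];x=(u-cx)/fx;y=(v-cy)/fy;r=np.hypot(x,y)
    d=P[:3,:3]@[np.sin(r)*x/r,-np.sin(r)*y/r,-np.cos(r)];o=P[:3,3];return (o+d*(h-o[2])/d[2])[:2].round(1)
E
python3 - <<'E'
from h import *
z=np.load('w1.npz');hsv=cv2.cvtColor(z['p'],cv2.COLOR_RGB2HSV);print(z['k'])
red=(((hsv[...,0]<6)|(hsv[...,0]>174))&(hsv[...,1]>180)&(hsv[...,2]>110)).astype(np.uint8)
red=cv2.morphologyEx(red,cv2.MORPH_OPEN,np.ones((7,7)))
n,l,s,c=cv2.connectedComponentsWithStats(red)
for i in range(1,n): print(s[i],c[i],ray('w1',*c[i],180), np.median(z['d'][l==i]))
for q in [(82,193),(85,176),(81,203),(102,273)]: print(q,ray('w1',*q,135))
print(manip.sense()['ee_pos'])
E
```

```text
[325.1922621  325.1922621  282.06650387 211.87126257]
[214 175  30  30 680] [228.42205882 189.5       ] [ 558.8 -132.9] 209.10556
(82, 193) [553.1  13.7]
(85, 176) [568.4   6.6]
(81, 203) [543.8  17.3]
(102, 273) [471.5  13.5]
[ 528.60383896 -165.4487711   249.069157  ]
```

```bash
python3 -m creep '[[0.01,-0.012,-0.0,0,0],[0.01,-0.012,0.012,0,0],[0.008,-0.009,0.014,0,0],[0,0,0.014,0,0],[0,0,0.01,0,0],[0,0,0,0,0],[0,0,0,0,0]]'
```

```text
time: 3.02
ee_pos: [556.4, -137.6, 199.7]
orientation: [1.0, -0.025, 0.0, 0.0]
wrist_force: [0.5, -0.8, 1.0]
grip_width: 0.2
```

```bash
python3 -m creep '[[0.0018,-0.0048,0.004,0,0],[0,0,0.005,0,0],[0,0,0.001,0,0],[0,0,0.001,0,0],[0,0,0.001,0,0],[0,0,0,0,0]]'
```

```text
time: 3.78
ee_pos: [558.4, -132.4, 187.4]
orientation: [1.0, -0.025, -0.0, -0.0]
wrist_force: [-2.8, 3.5, 4.5]
grip_width: 0.3
```

```bash
python3 -m creep '[[0,0,0.001,0,0],[0,0,0.001,0,0],[0,0,0.001,0,0],[0,0,0,0,0],[0,0,0,0,0]]'
```

```text
time: 4.4
ee_pos: [558.5, -132.4, 185.0]
orientation: [1.0, -0.025, 0.0, -0.0]
wrist_force: [-6.2, 2.5, 13.5]
grip_width: -0.2
```

```bash
python3 -m creep '[[0,0,0.001,0,0],[0,0,0.0005,0,0],[0,0,0,0,0],[0,0,0,0,0],[0,0,0,0,0],[0,0,0,0,0]]'; python3 -m creep '[[0,0,-0.006,0,0],[0,0,-0.012,0,0],[0,0,-0.015,0,0],[0,0,-0.02,0,0],[0,0,-0.02,0,0],[0,0,0,0,0.06],[0,0,0,0,0.06]]'
```

```text
time: 5.15
ee_pos: [558.6, -132.5, 184.8]
orientation: [1.0, -0.025, 0.001, 0.0]
wrist_force: [-14.1, 4.6, 31.4]
grip_width: -0.2
time: 6.02
ee_pos: [558.3, -132.6, 255.7]
orientation: [1.0, -0.025, -0.0, 0.0]
wrist_force: [0.7, 0.2, -0.5]
grip_width: 35.9
```

```bash
python3 -m creep '[[-0.018,-0.036,0,0,0.06],[-0.019,-0.036,0,0,0.06],[-0.019,-0.036,0,0,0.06],[-0.019,-0.036,0,0,0.06],[-0.018,-0.036,0,0,0.06],[-0.018,-0.036,0,0,0.06],[-0.018,-0.035,0,0,0.06],[0,0,0,0,0.06]]'
python3 -m creep '[[0,0,0,0,0.06],[0,0,0,0,0.06]]'
python3 - <<'E'
from h import *
p,d,i=snap('wrist','w2'); print(manip.sense()['ee_pos']); cv2.imwrite('pics/w2.png',p[:,:,::-1])
E
```

```text
time: 7.02
ee_pos: [440.7, 126.7, 255.5]
orientation: [1.0, -0.023, -0.0, -0.0]
wrist_force: [-0.4, -0.4, 0.0]
grip_width: 59.9
time: 7.28
ee_pos: [442.2, 123.5, 255.6]
orientation: [1.0, -0.025, -0.0, 0.0]
wrist_force: [0.4, -0.0, -0.5]
grip_width: 60.1
[442.24448686 123.60838784 255.61879644]
```

View pics/w2.png

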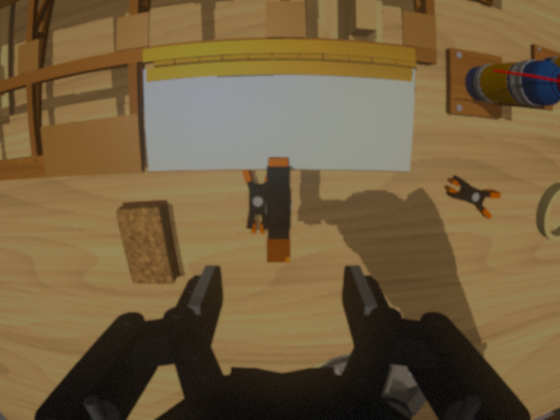

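The tab's trailing edge runs from (148,171) to (411,171), the hinge pin is at about row 60, and the clamp runs from (279,157) to (279,261), centred between the open fingers. clamp_b lies below it at (258,200).

Run:
```python
from h import *
for q,h in [((148,171),132),((411,171),132),((144,50),135),((415,49),135),((153,64),135),((413,64),135),((153,80),135),((413,80),135),((279,261),153),((279,240),153),((278,180),143),((279,200),143),((279,157),139)]: print(q,ray('w2',*q,h), world('w2',[q],True).round(0))
```

```text
(148, 171) [480.3 235.9] [[457. 296.   0.]]
(411, 171) [468.4  12.4] [[439. -43.  -1.]]
(144, 50) [582.3 227.8] [[582. 227. 136.]]
(415, 49) [571.2   9.6] [[571.  10. 135.]]
(153, 64) [569.  220.4] [[592. 274.  -0.]]
(413, 64) [558.4  12.1] [[558.  13. 137.]]
(153, 80) [555.7 221.3] [[556. 221. 135.]]
(413, 80) [545.   12.6] [[545.  12. 134.]]
(279, 261) [402.5 128.1] [[402. 128. 152.]]
(279, 240) [421.2 127. ] [[418. 127. 146.]]
(278, 180) [467.6 125.3] [[468. 125. 144.]]
(279, 200) [451.3 125.5] [[451. 125. 143.]]
(279, 157) [485.  123.6] [[485. 124. 137.]]
```

```bash
python3 -m creep '[[0,-0.0024,0.015,0,0.06],[0.0005,0,0.025,0,0.06],[0,0,0.025,0,0.06],[0,0,0.025,0,0.06],[0,0,0.02,0,0.06],[0,0,0.015,0,0.06],[0,0,0.0095,0,0.06],[0,0,0,0,0.06]]'
python3 -m creep '[[0,0,0,0,0.04],[0,0,0,0,0.01],[0,0,0,0,0.01],[0,0,0,0,0.01],[0,0,0,0,0.01]]' 30
```

```text
time: 8.32
ee_pos: [442.3, 126.8, 120.9]
orientation: [1.0, -0.025, -0.0, 0.0]
wrist_force: [0.5, -0.6, 0.7]
grip_width: 59.8
time: 8.95
ee_pos: [442.9, 126.8, 121.9]
orientation: [1.0, -0.025, 0.0, -0.0]
wrist_force: [-1.7, -1.9, 5.8]
grip_width: 19.4
```

```bash
python3 -m creep '[[0.0003,0,-0.0122,0,0.01],[0.0015,0,-0.0121,0,0.01],[0.0028,0,-0.0119,0,0.01],[0.0039,0,-0.0115,0,0.01],[0,0,0,0,0.01]]'
```

```text
time: 9.57
ee_pos: [451.2, 126.3, 169.8]
orientation: [1.0, -0.025, 0.0, 0.0]
wrist_force: [-3.2, -1.0, 3.6]
grip_width: 19.8
```

Forces are low, so I continue to 1.0 rad.

```bash
python3 -m creep '[[0.005,0,-0.0112,0,0.01],[0.0061,0,-0.0105,0,0.01],[0.0072,0,-0.0099,0,0.01],[0.008,0,-0.0091,0,0.01],[0.009,0,-0.0083,0,0.01],[0.0098,0,-0.0073,0,0.01],[0,0,0,0,0.01]]'
```

```text
time: 10.45
ee_pos: [497.2, 124.0, 226.0]
orientation: [1.0, -0.025, 0.0, -0.0]
wrist_force: [-1.4, -6.6, 4.0]
grip_width: 19.4
```

```bash
python3 -m creep '[[0.0104,0,-0.0064,0,0.01],[0.011,0,-0.0052,0,0.01],[0.0115,0,-0.0042,0,0.01],[0.0118,0,-0.0029,0,0.01],[0.0121,0,-0.0018,0,0.01],[0.0122,0,-0.0005,0,0.01],[0,0,0,0,0.01]]'
python3 - <<'E'
from h import *
p,d,i=snap('scene','s3'); print(manip.sense()['ee_pos']); cv2.imwrite('pics/s3.png',cv2.resize(p[130:300,210:470],(780,510))[:,:,::-1])
E
```

```text
time: 11.32
ee_pos: [566.1, 120.3, 246.4]
orientation: [1.0, -0.025, 0.0, 0.0]
wrist_force: [1.0, -5.9, -1.5]
grip_width: 19.4
[565.92035433 120.34820894 246.46402508]
```

View pics/s3.png

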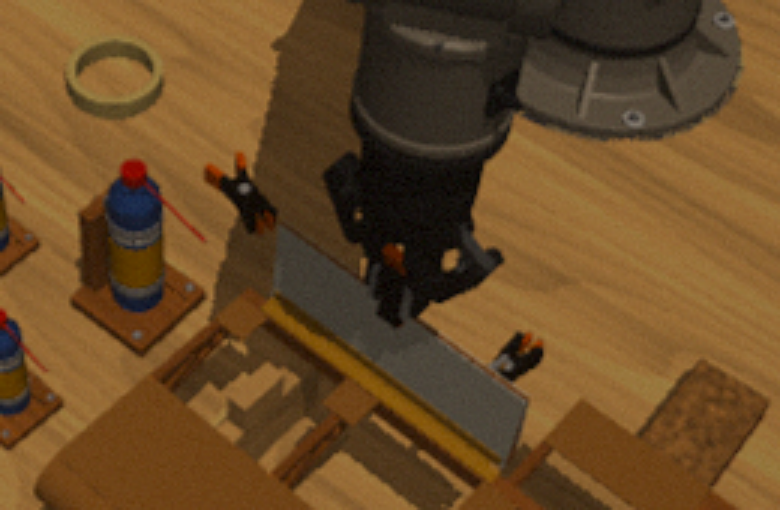

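The tab is gripped and near upright, with its upper face seen at about (400,350) in the crop. I move the last 0.17 rad slowly, then measure the face's tilt.

```bash
python3 -m creep '[[0.006,0,0.0002,0,0.01],[0.006,0,0.0005,0,0.01],[0.005,0,0.0006,0,0.01],[0.0036,0,0.0005,0,0.01],[0,0,0,0,0.01],[0,0,0,0,0.01]]'
python3 - <<'E'
from h import *
for n in ['scene','top']:
    p,d,i=snap(n,'f_'+n); hsv=cv2.cvtColor(p,cv2.COLOR_RGB2HSV)
    v,u=np.nonzero((d>0)); W=world('f_'+n,np.c_[u,v])
    x=(W-[564.5,120,135])@[.9988,-.05,0]; y=(W-[564.5,120,135])@[.05,.9988,0]; z=W[:,2]-135
    s=hsv[v,u,1]
    m=(x>-30)&(x<50)&(abs(y)<105)&(abs(y)>45)&(z>15)&(z<85)&(s<90)
    print(n,m.sum())
    if m.sum()>60:
        X,Z,Y=x[m],z[m],y[m]
        for _ in range(3):
            A=np.c_[Z,Y,np.ones(len(Z))]; c=np.linalg.lstsq(A,X,rcond=None)[0]; r=X-A@c; k=abs(r)<2.5*r.std()+.5; X,Z,Y=X[k],Z[k],Y[k]
        print('slope dx/dz',c,'face lean past upright',np.arctan(c[0]),r.std(),len(X))
s=manip.sense();print(s['time'],s['ee_pos'],s['wrist_force'],s['grip_width'])
g=s['ee_pos']+[0,0,11]-np.array([564.5,120,135]); print('theta from TCP',np.pi/2+np.arctan2(g@[.9988,-.05,0],g[2])+.025)
E
```

```text
time: 12.12
ee_pos: [585.8, 119.3, 244.7]
orientation: [1.0, -0.025, 0.0, 0.0]
wrist_force: [-1.0, -5.3, -0.8]
grip_width: 19.7
Still running in the background as job /tmp/bash_jobs.1000/968bd0f44590 (pid 857). You'll get a notice when it ends.
```

The helper reloads the file for every pixel. I kill it and vectorise using the saved image.

```bash
kill -- -$(cat /tmp/bash_jobs.1000/968bd0f44590/pid); ls f_*
cat > m.py <<'E'
from h import *
for n in ['scene','top']:
    p,d,i=snap(n,'f_'+n); hsv=cv2.cvtColor(p,cv2.COLOR_RGB2HSV); d=d.astype(float)
    v,u=np.nonzero(d>0); D=d[v,u]
    C=np.c_[(u-i['cx'])/i['fx']*D,-(v-i['cy'])/i['fy']*D,-D]; W=C@i['pose'][:3,:3].T+i['pose'][:3,3]
    R=W-[564.5,120,135]; x=R@[.9988,-.05,0]; y=R@[.05,.9988,0]; z=R[:,2]
    m=(x>-30)&(x<50)&(abs(y)<105)&(abs(y)>45)&(z>15)&(z<85)&(hsv[v,u,1]<90)
    print(n,m.sum())
    if m.sum()>60:
        X,Z,Y=x[m],z[m],y[m]
        for _ in range(3):
            A=np.c_[Z,Y,np.ones(len(Z))]; c=np.linalg.lstsq(A,X,rcond=None)[0]; r=X-A@c; k=abs(r)<2.5*r.std()+.5; X,Z,Y=X[k],Z[k],Y[k]
        print('x=',c,'theta',np.pi/2+np.arctan(c[0]),r.std(),len(X))
s=manip.sense();print(s['time'],s['ee_pos'],s['wrist_force'],s['grip_width'])
g=s['ee_pos']+[0,0,11]-np.array([564.5,120,135]); print('theta from TCP',np.pi/2+np.arctan2(g@[.9988,-.05,0],g[2])+.025)
E
timeout 60 python3 m.py
```

```text
f_scene.npz
f_top.npz
scene 686
x= [ 0.13728547  0.00359245 -1.32151093] theta 1.7072289339995583 0.7125535699641122 683
top 244
x= [ 2.54997029e-01 -4.46113737e-03 -1.78315215e+01] theta 1.820472518571545 0.9215316540917423 244
12.325 [585.81740691 119.29660927 244.62999247] [-1.92460067 -6.11618168 -1.19866715] 19.144237502559413
theta from TCP 1.7707848590739932
```

The cameras say 1.707 from the upper face, and about 1.70 from the underside after removing its 0.12 rad taper. The TCP geometry says 1.77. I nudge 4 mm towards the elevator so that both estimates sit well inside 1.67–1.87.

```bash
python3 -m creep '[[0.002,0,0.0004,0,0.01],[0.002,0,0.0004,0,0.01],[0,0,0,0,0.01],[0,0,0,0,0.01],[0,0,0,0,0.01],[0,0,0,0,0.01]]'; timeout 60 python3 m.py
python3 - <<'E'
import numpy as np
# bias check: level tab at the start
for t in ['s0','t0']:
    q=np.load(t+'.npz');d=q['d'].astype(float);fx,fy,cx,cy=q['k'];v,u=np.nonzero(d>0);D=d[v,u]
    W=np.c_[(u-cx)/fx*D,-(v-cy)/fy*D,-D]@q['pose'][:3,:3].T+q['pose'][:3,3];R=W-[564.5,120,135];x=R@[.9988,-.05,0];y=R@[.05,.9988,0]
    m=(x>-82)&(x<-18)&(abs(y)<100)&(abs(y)>30)&(abs(R[:,2])<15)
    print(t,m.sum(),np.linalg.lstsq(np.c_[x[m],y[m],np.ones(m.sum())],R[m,2],rcond=None)[0])
E
```

```text
time: 13.08
ee_pos: [589.7, 119.1, 243.9]
orientation: [1.0, -0.025, 0.0, 0.0]
wrist_force: [-2.8, -5.7, 0.6]
grip_width: 19.6
scene 631
x= [ 0.16856087  0.00288989 -1.30837522] theta 1.7377874412565326 0.6874836749715878 626
top 251
x= [ 2.97237190e-01  7.09968275e-03 -1.75026092e+01] theta 1.8597165101304731 1.0419335282723372 251
13.175 [589.71865968 119.10697309 243.91495561] [-2.49000932 -5.00298799 -0.5087447 ] 19.4801495240698
theta from TCP 1.803195088904283
s0 1413 [3.25151444e-03 5.16572034e-04 1.04283069e+00]
t0 1213 [-2.46673909e-03 -5.05718287e-04 -2.19110017e+00]
```

```bash
python3 -m creep '[[0.0015,0,0.0003,0,0.01],[0,0,0,0,0.01],[0,0,0,0,0.01],[0,0,0,0,0.01],[0,0,0,0,0.01],[0,0,0,0,0.01]]'; timeout 60 python3 m.py; python3 -c "
from bench import manip
manip.job_done()"
```

```text
time: 13.92
ee_pos: [591.2, 119.0, 243.6]
orientation: [1.0, -0.025, -0.0, 0.0]
wrist_force: [-3.2, -5.9, 0.0]
grip_width: 19.6
scene 622
x= [ 0.18075285  0.00303769 -1.36098753] theta 1.749618388363135 0.7036560671186883 615
top 250
x= [ 3.04734955e-01  1.11548852e-02 -1.70011333e+01] theta 1.8665914354141493 1.0009945051762252 247
14.025 [591.18221668 119.00428006 243.60545512] [-3.16870465 -6.78733008  0.61665286] 19.629478391203232
theta from TCP 1.8154290700538827
the job is handed in; nothing more can be done
```

I finished the job and handed it in at about 14 s of the 53 s allowed.

- **Nozzle:** I pressed it to its stop with the closed fingertips. The wrist force rose to 31 N, I held it there for about half a second, then lifted clear so it could spring back. I did not measure its return directly. Nothing touched the nozzle afterwards.
- **Tab:** I pinched the clamp block along the hinge direction with a 30 N grip setting and swung it up at no more than about 0.8 rad/s. It is held at rest in the closed fingers, which read 19.6 mm open on the 20 mm block.
- **Last checks:** The upper face in the scene camera gives a hinge angle of 1.75 rad. The underside in the top camera gives 1.87, or about 1.75 once its 0.12 rad taper is removed. The balance point is 1.77.
- **Disagreement:** The arm's own position implies 1.815 rad, about 0.065 more than the cameras. A check on the level tab at the start showed no tilt error in either camera, so I trust the cameras. Both values lie within 1.67–1.87.
- **Bystanders:** I never came near them. I did not measure their positions again at the end.

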